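Open the tin bin to the line and load a tin

TASK

Gently press on the bin's blue cover and slide it open until its white edge meets the red line, not running on past it, and let go; nothing stops the cover there and hard pressing would crack it. Then stand the green tin upright in the opened bay, setting it down rather than dropping it, with the cover left on the line and everything else left alone.

Things in the scene. Friction and masses are not known exactly. Their poses are not given: they have to be found in the camera images.
- bin: Fixed plywood bin, 250 (its x) x 180 (y) x 72 mm high, origin at the centre of its underside; +x is the way the cover opens. End wall 10 mm thick at the -x end, top at z 72. Lips along both long sides, tops at z 72, overlap the cover and leave 148 mm free between them. The bay below runs from x -115 to -15 mm; the rest is a solid deck (top z 58) over which the cover slides.
- cover_edge (a point): Middle of the cover's opening edge (white strip at its -x end), on the cover's top surface, 65 mm above the bin's underside; axes as the bin's. At the start at most 6 mm from the end wall, so no finger fits into the gap.
- cover: The blue plastic cover, 120 x 160 x 6 mm, origin at the centre of its underside, axes as the bin's. Flat, on stiff felt runners (sinks about 1 mm per 20 N); slides only along the bin's x, with about 6 N dry friction plus 12 N per m/s, and stays where it is left. It can run 30 mm past the line. It cracks if loaded with more than 16 N.
- cover_patch (a point): Centre of the flat black rubber patch (50 x 60 mm, no step to catch on) on the cover's top surface, 60 mm in +x from cover_edge: the place to press. There is no handle; a fingertip pressed down drags the cover by friction (coefficient roughly 1).
- line (a point): Middle of the red line, 4 mm wide, marked across both lips and down both outer sides, along the bin's y, 90 mm from the end wall's inner face. The point lies midway between the lips at the height of the cover's top; axes as the bin's. The edge is on the line when cover_edge has the same bin x as this point.
- bay_floor (a point): Centre of the floor of the part of the bay that is uncovered when the edge is on the line (90 mm along x, 148 mm along y), on the floor, 6 mm above the bin's underside; axes as the bin's.
- tin_center (a point): Centre (half-way up) of the green-banded tin, an upright can 54 mm in diameter and 76 mm high, about 0.15 to 0.31 kg, standing on the table; z is its axis.
- tin_red: Red-banded tin, same size, origin at the centre of its underside; leave alone.
- tin_yellow: Yellow-banded tin, same size, origin at the centre of its underside; leave alone.
- sauce_jar: Jar, 72 mm in diameter, 110 mm high, origin under its centre; leave alone.
- oil_bottle: Bottle, 68 mm in diameter, 210 mm high, origin under its centre; leave alone.
- pasta_box: Yellow packet 60 x 150 x 35 mm lying flat, origin under its centre; leave alone.
- tea_box: Green box 75 x 120 x 70 mm, origin under its centre; leave alone.
- marker: Black marker pen, 14 mm thick, about 120 mm long, lying on the table; leave alone.

How it is judged:
By the outcome, as a careful person would: the job done as asked, in the order asked, and still so for the second after the job is handed in, with the robot touching nothing.
It also fails if it takes over 72 s, if anything falls off the work surface, if the arm or the gripper's body presses on something with over 40 N, if the wrist force passes 120 N, or if a joint passes its speed limit or range.

ROBOT

A 6-joint arm with a two-finger parallel gripper is mounted at the origin on the work surface. World frame = base frame: x ahead of the robot, y to its left, z up, the work surface at z = 0. Lengths are in mm, angles in rad, forces in N, time in s.
With the tool pointing down it reaches from about 300 to 775 mm from the base axis. Payload 14.6 kg.
Tool frame: the origin (TCP) lies on the centre line of the jaws, within the pads' length; the fingertips stand 8 mm ahead of it and the grasp point (between the pads) lies 11 mm behind it; z points along the fingers, y is the direction in which the jaws open and shut (so a half turn about z gives the same grasp; the last joint's range is limited). The gripper opens to 94 mm and grips with 3 to 60 N. Pads are 16 mm wide; open, the fingers measure 119 mm over their backs; the gripper's body (75 mm by 177 mm) begins 78 mm behind the grasp point.
Start: joints at [-1.212, 0.3, 1.521, -0, 1.321, -0.067], TCP at [227.169, -500.883, 213.446] pointing down, gripper open.
Joint ranges: [-3.03, 3.03], [-0.79, 2.21], [0.23, 2.52], [-1.04, 4.18], [0, 3.07], [-2.55, 2.55]. Speed limits (rad/s): [2.22, 2.22, 2.57, 3.14, 3.14, 3.14].

INTERFACE

Orientations are given as a unit quaternion [x, y, z, w].
In Python, from station import sense, get_image, job_done gives the robot as it stands.
- The arm moves only by the tool move_arm, never from a script. Its argument "targets" is a list of rows, each a list of 7 numbers: the turn, a rotation vector about the tool's x, y, z in degrees, then the shift along the tool's x, y, z in cm, then the opening in per cent of the stroke, from 0 (shut) to 100 (fully open). A call has 1 to 5 rows; each row is the pose to reach, as a shift and turn from the pose commanded when the call began, along the tool's axes at that moment; what a row does not reach only later rows make up. A row lasts 1/10 s, in which the tool goes at most 50 mm and 8.59 degrees, less where a joint would pass 70% of its speed; a pose out of reach is approached as far as the arm can. A call with a gripper value outside its range is refused whole. The fingers move at their own pace and stop on an object; the grip force is fixed at half the most. Time passes only in rows, so rows that repeat a pose let the fingers close. It gives the time, the measured TCP pose, the force and the opening at its end, in the units of the state.
- sense(): the state, without advancing time (a new reading comes with each control period).
- get_image(name): name is "scene" or "top"; returns a dict with "pixels" (400x640x3 uint8, red, green, blue), "vertical_fov" (degrees; the focal length in pixels is half the picture's height over the tangent of half this angle, whatever the lens; pixels are square), "cx", "cy" (the principal point, pixels), "cam_to_world" (4x4, takes a point from camera to world coordinates). Camera axes: x right, y down, z forward; pixel columns grow to the right and rows downward; lengths in mm; the calibration is good to about 2 mm. A picture is of the moment at which its call begins. There is no depth.
- job_done(): hands the job in, once; it reports no verdict.
The state is a dict: "clock": time; "joints": joint angles; "qd": joint speeds; "effort": joint torques, N m; "eef_pos": TCP position; "tcp_rot": TCP orientation; "force": force on the tool from outside, world axes, zero at the start; "torque": the same for the moment, N m; "grip_width": finger opening in mm.
Only numpy, scipy, OpenCV 4.12 (cv2) and the standard library are available. Lean on these libraries where they do the work, as an engineer would, in place of code of your own. Each camera call takes 0.05 s, during which the arm holds its last target. There are 200 camera calls.

## Working session

There is one attempt and no reset: what is moved stays moved. The work goes in short steps, Python scripts to look and compute and a tool call to move; the robot and the scene stay as the last step left them, time stands still between calls to the robot, and variables do not carry over. Pictures are saved under pics/ and viewed, about 8 in all and at most 12, crops included, and the job is handed in when it is done.

Besides the shell and the picture viewer there is one more tool, called after "Emit:" as name([rows], argument=value, ...), one row to a line, values as JSON. move_arm: Moves the arm, as the interface text tells. Its arguments: {"type":"object","properties":{"targets":{"type":"array"}},"required":["targets"]}

```bash
ls; mkdir -p pics; cat > h.py <<'E'
import numpy as np, cv2
from station import sense, get_image, job_done
from scipy.spatial.transform import Rotation as R
def snap(cam,name=None):
    im=get_image(cam)
    if name: cv2.imwrite('pics/'+name,im['pixels'][:,:,::-1])
    return im
def fl(im): return 200/np.tan(np.radians(im['vertical_fov'])/2)
def w(im,u,v,z):
    T=np.array(im['cam_to_world']); d=T[:3,:3]@[(u-im['cx'])/fl(im),(v-im['cy'])/fl(im),1]
    return T[:3,3]+d*(z-T[2,3])/d[2]
def px(im,p):
    T=np.array(im['cam_to_world']); c=T[:3,:3].T@(np.array(p)-T[:3,3])
    return c[:2]/c[2]*fl(im)+[im['cx'],im['cy']]
E
python3 - <<'E'
from h import *
for c in('scene','top'):
    im=snap(c,c+'0.png'); print(c,im['vertical_fov'],im['cx'],im['cy'],np.round(im['cam_to_world'],3).tolist())
print(sense())
E
```

```text
pics
scene 49.94926871216947 316.4474108491431 204.01943791037394 [[0.58, 0.653, -0.487, 1161.683], [0.814, -0.458, 0.356, -397.16], [0.01, -0.603, -0.798, 1036.772], [0.0, 0.0, 0.0, 1.0]]
top 43.888099567895836 319.0278817127702 202.72975179152556 [[-0.007, -0.985, 0.175, 283.43], [-1.0, 0.006, -0.003, 38.247], [0.001, -0.175, -0.985, 1582.615], [0.0, 0.0, 0.0, 1.0]]
{'clock': 0.1, 'joints': array([-1.21161780e+00,  3.00412560e-01,  1.52149324e+00,  1.02094732e-05,
        1.32067534e+00, -6.66090213e-02]), 'qd': array([ 0.00140848, -0.00193785,  0.00029066, -0.00133697,  0.00241583,
        0.00078789]), 'effort': array([ 2.23820214e-03, -5.32639539e+01, -3.53278828e+01,  7.10363220e-02,
        2.35344912e-02, -8.17948444e-05]), 'eef_pos': array([ 227.09198225, -500.69717504,  212.95558895]), 'tcp_rot': array([ 9.77423733e-01,  2.11287961e-01, -6.71503656e-05, -4.89686292e-04]), 'force': array([-0.64185772, -0.2554185 , -0.25240109]), 'torque': array([ 0.01059625,  0.02289232, -0.02162908]), 'grip_width': 93.50426108948753}
```

View pics/top0.png

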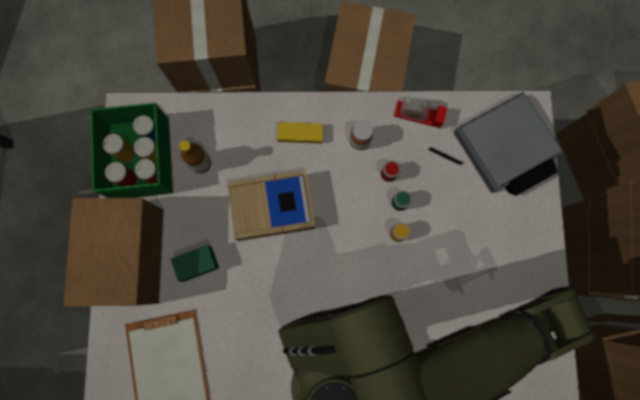

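View pics/scene0.png

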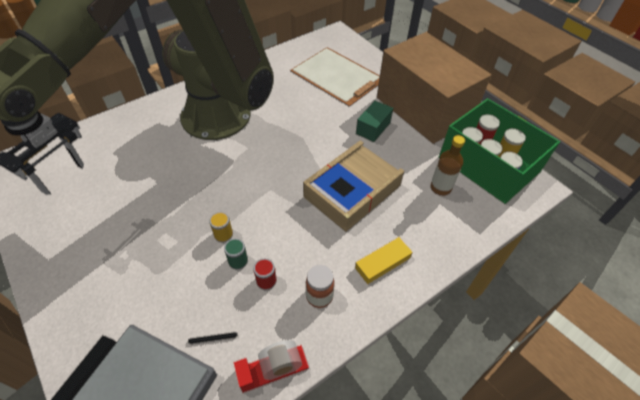

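The top view shows the bin around (272,205), with the cover at its right end, so it opens toward image left (about world +y). The tins are at about (401,200) green, (390,171) red and (400,232) yellow. Next I'll take close crops of the bin.

```bash
python3 - <<'E'
import cv2,numpy as np
a=cv2.imread('pics/top0.png')[160:250,220:325]; b=cv2.imread('pics/scene0.png')[135:235,295:410]
r=lambda x:cv2.resize(x,(795,int(795/x.shape[1]*x.shape[0])),interpolation=cv2.INTER_CUBIC)
a=cv2.resize(a,None,fx=5,fy=5,interpolation=cv2.INTER_CUBIC);a=a[:450];b=cv2.resize(b,None,fx=5,fy=5,interpolation=cv2.INTER_CUBIC)
cv2.imwrite('pics/c_top.png',np.clip(a*1.4,0,255));cv2.imwrite('pics/c_scene.png',np.clip(b*1.4,0,255))
E
```

```text
[ WARN:0@0.072] global loadsave.cpp:1063 imwrite_ Unsupported depth image for selected encoder is fallbacked to CV_8U.
```

View pics/c_top.png

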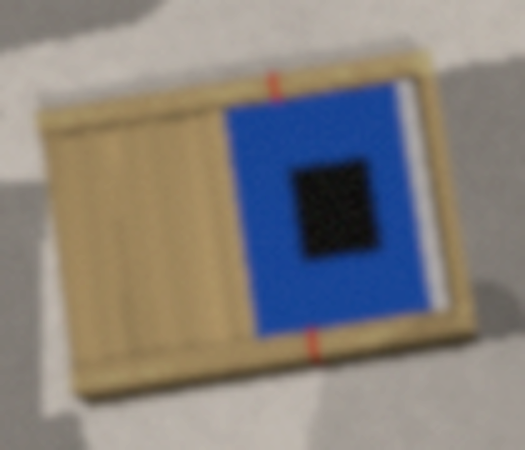

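View pics/c_scene.png

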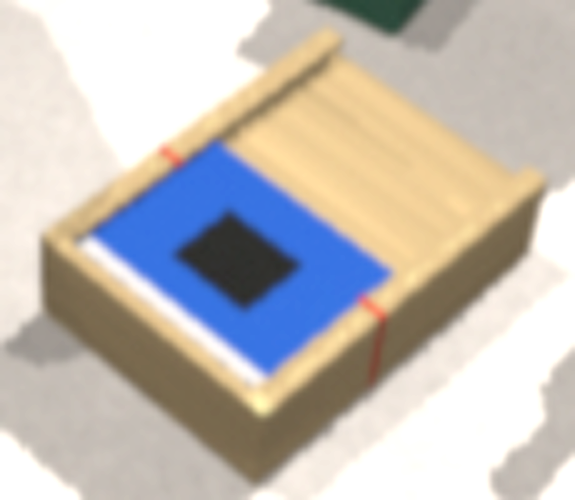

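```bash
cat > fit.py <<'E'
from h import *
from scipy.optimize import least_squares
ims={c:snap(c) for c in('top','scene')}
o=lambda c,ox,oy:[(c[0]+.5)/5-.5+ox,(c[1]+.5)/5-.5+oy]
T=lambda c:o(c,220,160); S=lambda c:o(c,295,135)
obs=[('top',T(p),q) for p,q in [((428,52),(-125,-90,72)),((475,335),(-125,90,72)),((40,112),(125,-90,72)),((272,73),(-25,-90,72)),((277,101),(-25,-74,72)),((311,328),(-25,74,72)),((315,363),(-25,90,72)),((336,209),'p')]]
obs+=[('scene',S(p),q) for p,q in [((260,407),(-125,-90,72)),((43,237),(-125,90,72)),((545,183),(125,-90,72)),((335,33),(125,90,72)),((262,484),(-125,-90,0)),((383,318),(-25,-90,72)),((361,297),(-25,-74,72)),((182,164),(-25,74,72)),((163,150),(-25,90,72)),((238,260),'p')]]
def res(v,cam=True):
    x,y,a,g,*d=v; out=[]
    for c,uv,q in obs:
        if q=='p': q=(-115+g+60,0,65)
        P=np.array([x,y,0])+R.from_euler('z',a).apply(q)
        out.append(px(ims[c],P)-uv)
    return np.ravel(out)
s=least_squares(res,[450,120,1.5,3],loss='soft_l1',x_scale=[1,1,.01,1])
print('bin x y yaw gap',np.round(s.x,3),np.degrees(s.x[2])); r=s.fun.reshape(-1,2)
print(np.round(r,2).tolist())
# tins: colour blobs
hs={'green':(65,95),'red':(0,8),'yellow':(18,30)}
roi={'top':{'green':(385,185,415,214),'red':(376,155,404,184),'yellow':(385,218,415,246)},'scene':{'green':(220,235,252,272),'red':(250,255,282,292),'yellow':(205,208,236,244)}}
for k in hs:
    uv={}
    for c in ims:
        x0,y0,x1,y1=roi[c][k]; H=cv2.cvtColor(ims[c]['pixels'],cv2.COLOR_RGB2HSV)[y0:y1,x0:x1]
        m=(H[...,0]>=hs[k][0])&(H[...,0]<=hs[k][1])&(H[...,1]>120)&(H[...,2]>40); m=cv2.morphologyEx(m.astype(np.uint8),cv2.MORPH_OPEN,np.ones((2,2)))
        ys,xs=np.nonzero(m); uv[c]=(xs.mean()+x0,ys.mean()+y0); print(k,c,m.sum(),np.round(uv[c],1),xs.min()+x0,xs.max()+x0,ys.min()+y0,ys.max()+y0)
    t=least_squares(lambda P:np.ravel([px(ims[c],P)-uv[c] for c in ims]),[450,-250,40]); print(k,np.round(t.x,1),np.round(t.fun,2))
    for c in ims: print(c,[np.round(px(ims[c],[t.x[0],t.x[1],z]),1).tolist() for z in (0,76)])
a=s.x[2]; B=lambda q:np.round(s.x[0:2]+R.from_euler('z',a).apply(q)[:2],1)
print('patch',B((-55+s.x[3],0,0)),'bayc',B((-70,0,0)),'xdir',np.cos(a),np.sin(a))
E
python3 fit.py
```

```text
bin x y yaw gap [551.329 185.902   1.718   3.775] 98.44413253395481
[[0.44, -0.75], [-0.23, -0.9], [-1.36, -0.79], [-0.04, -0.18], [-0.33, -0.83], [-0.47, 0.34], [-0.53, -1.53], [-0.28, -0.22], [0.14, 1.43], [-0.86, -0.9], [0.65, -0.59], [-1.55, -1.46], [-1.92, 0.44], [-0.26, -0.47], [-0.03, 0.54], [-0.72, -0.8], [-0.65, -0.85], [-0.47, -0.13]]
green top 84 [403.7 199.4] 399 408 195 204fit.py:26: RuntimeWarning: Mean of empty slice.
  ys,xs=np.nonzero(m); uv[c]=(xs.mean()+x0,ys.mean()+y0); print(k,c,m.sum(),np.round(uv[c],1),xs.min()+x0,xs.max()+x0,ys.min()+y0,ys.max()+y0)
  ret = ret.dtype.type(ret / rcount)
Traceback (most recent call last):
  File "fit.py", line 26, in <module>
    ys,xs=np.nonzero(m); uv[c]=(xs.mean()+x0,ys.mean()+y0); print(k,c,m.sum(),np.round(uv[c],1),xs.min()+x0,xs.max()+x0,ys.min()+y0,ys.max()+y0)
                                                                                                ~~~~~~^^
ValueError: zero-size array to reduction operation minimum which has no identity
```

The crops show sharp bin corners, the red line ends at top crop (274,87) and (313,345), and the patch at (336,209). The fit is good to about 2–3 mm. Next, the tins.

```bash
python3 - <<'E'
import cv2,numpy as np
a=cv2.imread('pics/top0.png')[150:250,370:440]; b=cv2.imread('pics/scene0.png')[205:305,200:285]
r=lambda x:cv2.resize(x,None,fx=5,fy=5,interpolation=cv2.INTER_CUBIC)
cv2.imwrite('pics/c_tins.png',np.hstack([r(a),r(b)]))
E
```

```text
(no output)
```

View pics/c_tins.png

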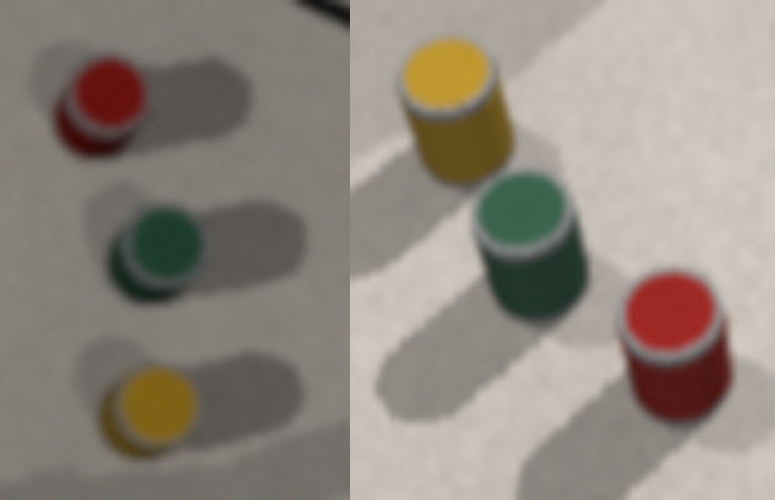

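The tin lids show clearly, with centres at crop pixels green (166,243) and (524,211), red (110,94) and (671,315), yellow (158,405) and (448,76).

```bash
cat >> h.py <<'E'
def tool(dst,yaw=0):
    """shift (cm, tool axes) from present pose to world dst"""
    s=sense(); r=R.from_quat(s['tcp_rot']); return r.inv().apply(np.array(dst)-s['eef_pos'])/10
E
python3 - <<'E'
from h import *
ims={c:snap(c) for c in('top','scene')}
for k,t,s in (('g',(166,243),(174,211)),('r',(110,94),(321,315)),('y',(158,405),(98,76))):
    f=lambda c:(np.array(c)+.5)/5-.5
    print(k,np.round(w(ims['top'],*(f(t)+[370,150]),76),1),np.round(w(ims['scene'],*(f(s)+[200,205]),76),1))
s=sense(); r=R.from_quat(s['tcp_rot']); print(np.round(r.as_matrix(),4))
a=1.718;p=np.array([551.3,185.9])+(-51.2)*np.array([np.cos(a),np.sin(a)]); print('patch',p,'tool shift',tool([*p,110]))
E
```

```text
g [ 563.9 -224.5   76. ] [ 566.7 -223.7   76. ]
r [ 658.8 -193.    76. ] [ 663.  -192.9   76. ]
y [ 463.3 -216.    76. ] [ 467.5 -215.8   76. ]
[[ 9.107e-01  4.131e-01 -1.000e-04]
 [ 4.131e-01 -9.107e-01  3.000e-04]
 [ 0.000e+00 -3.000e-04 -1.000e+00]]
patch [558.80963839 135.25372342] tool shift [ 56.47820037 -44.22456744  10.34317992]
```

Everything is located, so I'm moving to above the patch now, with the gripper shut.

Emit:
move_arm([
  [0,0,0,3.7,-2.9,0.2,0],
  [0,0,0,7.4,-5.8,0.5,0],
  [0,0,0,11.1,-8.7,0.8,0],
  [0,0,0,14.8,-11.6,1.1,0],
  [0,0,0,18.5,-14.5,1.4,0],
])

```text
clock: 0.8
eef_pos: [336.2, -290.7, 199.4]
tcp_rot: [0.977, 0.211, 0.0, 0.0]
force: [1.9, 0.2, -0.2]
grip_width: 57.5
```

Emit:
move_arm([
  [0,0,0,3.7,-2.9,0.3,0],
  [0,0,0,7.4,-5.8,0.6,0],
  [0,0,0,11.1,-8.7,0.9,0],
  [0,0,0,14.8,-11.6,1.2,0],
  [0,0,0,18.5,-14.5,1.5,0],
])

```text
clock: 1.3
eef_pos: [444.9, -82.0, 184.6]
tcp_rot: [0.977, 0.211, 0.0, 0.0]
force: [0.4, -1.2, -0.6]
grip_width: 17.2
```

Emit:
move_arm([
  [0,0,4,3.7,-2.9,0.3,0],
  [0,0,8,7.4,-5.8,0.6,0],
  [0,0,12,11.1,-8.7,0.9,0],
  [0,0,16,14.8,-11.6,1.2,0],
  [0,0,16,18.5,-14.5,1.5,0],
])

```text
clock: 1.8
eef_pos: [553.5, 126.5, 169.3]
tcp_rot: [0.997, 0.072, 0.0, 0.0]
force: [0.5, -1.0, 1.2]
grip_width: 0.3
```

```bash
python3 - <<'E'
from h import *
s=sense(); print(s['clock'],s['eef_pos'],s['joints'],s['force'],s['grip_width']); print(np.round(R.from_quat(s['tcp_rot']).as_matrix(),4)); print(tool([558.8,135.3,90]))
E
```

```text
1.8 [553.51379164 126.52154771 169.33631943] [ 1.60238294e-01  3.77573059e-01  1.52284910e+00 -5.76296444e-05
  1.24097018e+00  1.58687993e+00] [ 0.50046126 -1.00616469  1.21743157] 0.3194813264386578
[[ 9.896e-01  1.437e-01  2.000e-04]
 [ 1.437e-01 -9.896e-01 -0.000e+00]
 [ 2.000e-04  1.000e-04 -1.000e+00]]
[ 0.64766432 -0.7931953   7.93372171]
```

Emit:
move_arm([
  [0,0,0,0.6,-0.8,3,0],
  [0,0,0,0.6,-0.8,6,0],
  [0,0,0,0.6,-0.8,8,0],
  [0,0,0,0.6,-0.8,8.8,0],
  [0,0,0,0.6,-0.8,9.2,0],
])

```text
clock: 2.3
eef_pos: [557.7, 133.2, 77.1]
tcp_rot: [0.997, 0.073, -0.0, 0.0]
force: [0.5, 1.0, 0.5]
grip_width: 0.1
```

Emit:
move_arm([
  [0,0,0,0,0,0,0],
  [0,0,0,0,0,0,0],
])

```text
clock: 2.5
eef_pos: [558.2, 133.3, 78.6]
tcp_rot: [0.997, 0.073, 0.001, -0.0]
force: [-0.1, 0.1, -0.4]
grip_width: 0.6
```

Emit:
move_arm([
  [0,0,0,0,0,0.1,0],
  [0,0,0,0,0,0.2,0],
])

```text
clock: 2.7
eef_pos: [558.0, 133.3, 76.0]
tcp_rot: [0.997, 0.073, 0.001, -0.0]
force: [-0.1, 0.2, 0.5]
grip_width: 0.5
```

```bash
python3 - <<'E'
from h import *
for i in range(4):
    snap('top','top1.png' if i==0 else None); s=sense(); print(s['clock'],s['eef_pos'],s['force'])
E
```

```text
2.75 [557.7828931  133.31909597  75.66989902] [ 0.04146412 -0.38059341  0.1115255 ]
2.8 [557.74793788 133.3013301   75.61359322] [ 0.17132391  0.29087499 -1.13150916]
2.85 [557.73948478 133.28884244  75.58174378] [ 0.32883659 -0.95994978  0.32174367]
2.9 [557.75111697 133.31532956  75.58072159] [-0.07490464 -0.05174129  0.02630616]
```

Emit:
move_arm([
  [0,0,0,0,0,0.05,0],
  [0,0,0,0,0,0.05,0],
])

```text
clock: 3.1
eef_pos: [557.7, 133.3, 74.9]
tcp_rot: [0.997, 0.073, -0.0, -0.0]
force: [-0.3, 0.8, -0.3]
grip_width: 0.5
```

Emit:
move_arm([
  [0,0,0,0,0,0.05,0],
  [0,0,0,0,0,0.05,0],
  [0,0,0,0,0,0.05,0],
])

```text
clock: 3.4
eef_pos: [557.7, 133.3, 74.4]
tcp_rot: [0.997, 0.073, -0.0, -0.0]
force: [-0.1, -0.3, 0.1]
grip_width: 0.2
```

Emit:
move_arm([
  [0,0,0,0,0,0.05,0],
  [0,0,0,0,0,0.05,0],
  [0,0,0,0,0,0.05,0],
])

```text
clock: 3.7
eef_pos: [557.7, 133.3, 74.0]
tcp_rot: [0.997, 0.073, 0.0, 0.0]
force: [-0.0, -1.0, -0.0]
grip_width: 0.8
```

Emit:
move_arm([
  [0,0,0,0,0,0.03,0],
  [0,0,0,0,0,0.03,0],
  [0,0,0,0,0,0.03,0],
])

```text
clock: 4.0
eef_pos: [557.7, 133.3, 73.7]
tcp_rot: [0.997, 0.073, -0.0, 0.0]
force: [0.7, 0.7, 0.7]
grip_width: 0.4
```

Emit:
move_arm([
  [0,0,0,0,0,0.03,0],
  [0,0,0,0,0,0.03,0],
  [0,0,0,0,0,0.03,0],
])

```text
clock: 4.3
eef_pos: [557.7, 133.3, 73.4]
tcp_rot: [0.997, 0.073, 0.0, 0.0]
force: [-0.4, 0.1, -0.4]
grip_width: 0.7
```

Emit:
move_arm([
  [0,0,0,0,0,0.03,0],
  [0,0,0,0,0,0.03,0],
  [0,0,0,0,0,0.03,0],
])

```text
clock: 4.6
eef_pos: [557.7, 133.3, 73.1]
tcp_rot: [0.997, 0.073, 0.0, -0.0]
force: [-0.3, -0.5, 1.9]
grip_width: 0.3
```

Emit:
move_arm([
  [0,0,0,0,0,0.02,0],
  [0,0,0,0,0,0.02,0],
  [0,0,0,0,0,0.02,0],
])

```text
clock: 4.9
eef_pos: [557.8, 133.3, 73.0]
tcp_rot: [0.997, 0.073, 0.0, -0.0]
force: [-1.6, -0.3, 3.5]
grip_width: 0.4
```

Emit:
move_arm([
  [0,0,0,0,0,0.02,0],
  [0,0,0,0,0,0.02,0],
  [0,0,0,0,0,0.02,0],
])

```text
clock: 5.2
eef_pos: [557.7, 133.3, 72.9]
tcp_rot: [0.997, 0.073, 0.0, -0.0]
force: [-0.4, -0.2, 4.9]
grip_width: 0.6
```

```bash
python3 - <<'E'
from h import *
for i in range(3):
    snap('top'); s=sense(); print(s['clock'],s['eef_pos'],s['force'])
E
```

```text
5.25 [557.76862204 133.34208599  72.88918794] [-1.56223398  0.01480233  5.22459634]
5.3 [557.78257942 133.32453699  72.88423305] [-2.16376707  0.32720535  5.25344472]
5.35 [557.76734899 133.32619259  72.8663384 ] [-2.32933672  0.44133444  5.8563894 ]
```

Emit:
move_arm([
  [0,0,0,0,0,0.03,0],
  [0,0,0,0,0,0.03,0],
  [0,0,0,0,0,0.03,0],
])

```text
clock: 5.65
eef_pos: [557.8, 133.3, 72.8]
tcp_rot: [0.997, 0.073, 0.0, -0.0]
force: [-3.0, 0.0, 7.6]
grip_width: 0.1
```

Emit:
move_arm([
  [0,0,0,0,0,0.025,0],
  [0,0,0,0,0,0.025,0],
  [0,0,0,0,0,0.025,0],
])

```text
clock: 5.95
eef_pos: [557.8, 133.4, 72.7]
tcp_rot: [0.997, 0.073, 0.0, -0.0]
force: [-3.4, -0.9, 8.3]
grip_width: 0.6
```

```bash
python3 - <<'E'
from h import *
for i in range(2):
    snap('top'); s=sense(); print(s['clock'],s['eef_pos'],s['force'])
E
```

```text
6.0 [557.80737795 133.31359803  72.66749494] [-4.17300522 -1.52744494  8.85730422]
6.05 [557.78930098 133.31913421  72.63515693] [-3.58610317 -0.86026649  7.84799981]
```

Emit:
move_arm([
  [0,0,0,-0.02,0,0.02,0],
  [0,0,0,-0.03,0,0.025,0],
  [0,0,0,-0.03,0,0.025,0],
])

```text
clock: 6.35
eef_pos: [557.8, 133.3, 72.6]
tcp_rot: [0.997, 0.073, 0.001, -0.0]
force: [-2.7, -0.6, 9.8]
grip_width: 0.5
```

Emit:
move_arm([
  [0,0,0,0,-0.1,0,0],
  [0,0,0,0,-0.2,0,0],
  [0,0,0,0,-0.3,0,0],
  [0,0,0,0,-0.4,0,0],
])

```text
clock: 6.75
eef_pos: [557.3, 136.5, 72.6]
tcp_rot: [0.997, 0.073, 0.001, 0.001]
force: [-2.7, -5.8, 9.9]
grip_width: 0.8
```

```bash
python3 - <<'E'
from h import *
for i in range(2):
    snap('top'); s=sense(); print(s['clock'],s['eef_pos'],s['force'])
E
```

```text
6.8 [557.25282918 136.63792122  72.58388178] [-1.91654391 -5.66837764  9.62307803]
6.85 [557.26207294 136.64205708  72.58203257] [-1.25512445 -5.25604044  9.6441582 ]
```

Emit:
move_arm([
  [0,0,0,0,-0.2,0.01,0],
  [0,0,0,0,-0.5,0.01,0],
  [0,0,0,0,-0.8,0.01,0],
  [0,0,0,0,-1.1,0.01,0],
  [0,0,0,0,-1.4,0.01,0],
])

```text
clock: 7.35
eef_pos: [555.2, 150.4, 72.5]
tcp_rot: [0.997, 0.073, 0.0, 0.001]
force: [-2.9, -7.8, 12.6]
grip_width: 0.8
```

```bash
python3 - <<'E'
from h import *
for i in range(2):
    im=snap('top','top2.png'); s=sense(); print(s['clock'],s['eef_pos'],s['force'])
ims=snap('scene','scene2.png')
a=cv2.imread('pics/top2.png')[160:250,220:325]; b=cv2.imread('pics/scene2.png')[135:235,295:410]
r=lambda x,f:cv2.resize(x,None,fx=f,fy=f,interpolation=cv2.INTER_CUBIC)
a=r(a,3.8)[:342];b=r(b,3.4);h=max(len(a),len(b));p=lambda x:cv2.copyMakeBorder(x,0,h-len(x),0,0,0)
cv2.imwrite('pics/c2.png',np.hstack([p(a),p(b)]))
E
```

```text
7.4 [555.08858206 150.77815088  72.53096317] [-3.07650645 -6.03977055 10.08901326]
7.45 [555.07845744 150.75103548  72.52475712] [-3.34144051 -4.42269071 10.51587103]
```

View pics/c2.png

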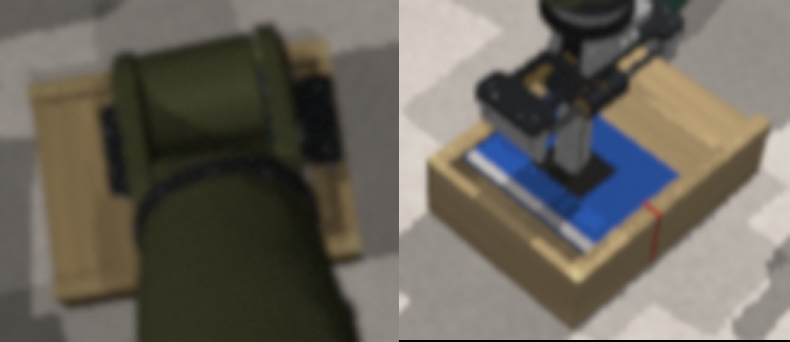

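The cover follows the finger: in the scene crop the white edge runs (470,155)–(590,245), with the bay open behind it. The tool has travelled 17.6 mm of about 86. I'm continuing and measuring as I go.

Emit:
move_arm([
  [0,0,0,-0.01,-0.2,0,0],
  [0,0,0,-0.02,-0.5,0,0],
  [0,0,0,-0.02,-0.8,0,0],
  [0,0,0,-0.02,-1.1,0,0],
  [0,0,0,-0.02,-1.4,0,0],
])

```text
clock: 8.0
eef_pos: [553.0, 164.2, 72.6]
tcp_rot: [0.997, 0.073, 0.001, 0.001]
force: [-2.2, -7.0, 12.0]
grip_width: 0.3
```

```bash
cat > edge.py <<'E'
from h import *
import sys
P0=np.array([551.33,185.9,0]);RB=R.from_euler('z',1.718)
def prof(im,y,z,xs):
    pts=np.array([px(im,P0+RB.apply([x,y,z])) for x in xs]).astype(np.float32)
    return cv2.remap(im['pixels'],pts[:,:1],pts[:,1:],cv2.INTER_CUBIC)[:,0].astype(float)
def meas(im,x0,ys=(-66,-60,-54,-48,-42)):
    xs=np.arange(x0-20,x0+20,.5); E=[]
    for y in ys:
        p=prof(im,y,65,xs); f=p[:,0]; f=cv2.GaussianBlur(f.reshape(-1,1),(1,1),0).ravel()
        g=np.gradient(np.convolve(np.pad(f,4,'edge'),np.ones(9)/9,'valid')); i=g.argmax(); E.append(xs[i])
    L=[]
    for y in (-86,-82,-78,78,82,86):
        xl=np.arange(-45,-5,.5); p=prof(im,y,72,xl); r=p[:,0]-.5*p[:,1]-.5*p[:,2]; r=r-np.median(r); r=np.clip(r,.3*r.max(),None)-.3*r.max(); L.append((r*xl).sum()/r.sum())
    return np.round(E,1),np.round(L,1)
if __name__=='__main__':
    s=sense(); print(s['clock'],s['eef_pos'],s['force'])
    d=np.hypot(*(s['eef_pos'][:2]-[557.78,133.32])); x0=-111.2+d; print('travel',d,'expect edge',x0)
    for c in sys.argv[1:]:
        print(c,*meas(snap(c),x0))
    s=sense(); print(s['force'])
E
python3 edge.py scene
```

```text
8.0 [552.9840146  164.23076939  72.5623529 ] [-2.18867492 -7.00410006 12.02193688]
travel 31.280619239035907 expect edge -79.91938076096409
scene [-79.9 -79.9 -79.9 -79.9 -79.9] [-24.6 -24.6 -24.4 -43.5 -43.4 -43.3]
[-1.76489729 -5.44593585 11.17491276]
```

Emit:
move_arm([
  [0,0,0,-0.01,-0.2,0,0],
  [0,0,0,-0.01,-0.5,0,0],
  [0,0,0,-0.01,-0.8,0,0],
  [0,0,0,-0.01,-1.1,0,0],
  [0,0,0,-0.01,-1.4,0,0],
])

```text
clock: 8.55
eef_pos: [550.8, 178.1, 72.5]
tcp_rot: [0.997, 0.073, 0.0, 0.001]
force: [-3.1, -7.3, 11.8]
grip_width: 0.4
```

```bash
python3 edge.py scene
```

```text
8.55 [550.83729667 178.09449669  72.52039322] [-3.13328807 -7.3007626  11.79249336]
travel 45.309565029757344 expect edge -65.89043497024267
scene [-65.9 -65.9 -66.4 -66.4 -65.9] [-24.5 -24.5 -24.4 -37.1 -37.2 -37. ]
[-2.40207071 -5.13073605 10.25034218]
```

Emit:
move_arm([
  [0,0,0,-0.01,-0.2,0,0],
  [0,0,0,-0.01,-0.5,0,0],
  [0,0,0,-0.01,-0.8,0,0],
  [0,0,0,-0.01,-1.1,0,0],
  [0,0,0,-0.01,-1.4,0,0],
])

```text
clock: 9.1
eef_pos: [548.7, 191.9, 72.5]
tcp_rot: [0.997, 0.073, 0.0, 0.001]
force: [-3.1, -7.3, 11.1]
grip_width: 0.5
```

```bash
python3 edge.py scene
```

```text
9.1 [548.67859113 191.94569676  72.54717064] [-3.07092056 -7.27928955 11.07492333]
travel 59.32796949225992 expect edge -51.872030507740085
scene [-51.9 -51.9 -51.9 -51.9 -51.4] [-24.5 -24.4 -24.4 -25.7 -25.8 -25.4]
[-1.90518585 -5.24071665 10.60049516]
```

Emit:
move_arm([
  [0,0,0,-0.01,-0.2,0,0],
  [0,0,0,-0.01,-0.5,0,0],
  [0,0,0,-0.01,-0.8,0,0],
  [0,0,0,-0.01,-1.1,0,0],
  [0,0,0,-0.01,-1.4,0,0],
])

```text
clock: 9.65
eef_pos: [546.5, 205.8, 72.5]
tcp_rot: [0.997, 0.073, 0.0, 0.001]
force: [-2.7, -7.1, 11.1]
grip_width: 0.5
```

```bash
python3 edge.py scene scene
```

```text
9.65 [546.54352693 205.77677179  72.54777946] [-2.73714266 -7.06125028 11.14911476]
travel 73.32286209339998 expect edge -37.877137906600026
scene [-37.9 -37.9 -38.4 -37.9 -37.9] [-24.5 -24.4 -24.4 -25.8 -25.7 -25.4]
scene [-37.4 -37.4 -36.9 -37.4 -36.9] [-24.5 -24.4 -24.3 -25.7 -25.7 -25.4]
[-2.44467983 -3.61992583 11.706369  ]
```

Emit:
move_arm([
  [0,0,0,-0.01,-0.3,0,0],
  [0,0,0,-0.01,-0.6,0,0],
  [0,0,0,-0.01,-0.85,0,0],
  [0,0,0,-0.01,-1.05,0,0],
  [0,0,0,-0.01,-1.15,0,0],
])

```text
clock: 10.25
eef_pos: [544.7, 217.3, 72.5]
tcp_rot: [0.997, 0.073, 0.0, 0.0]
force: [-2.3, -7.5, 11.3]
grip_width: 0.5
```

```bash
python3 edge.py scene scene scene; python3 edge.py
```

```text
10.25 [544.74009479 217.2607671   72.54738804] [-2.31493054 -7.49720848 11.34137523]
travel 84.94758095236023 expect edge -26.252419047639776
scene [-26.3 -25.8 -26.3 -25.8 -26.3] [-24.3 -24.3 -24.6 -25.8 -25.8 -25.5]
scene [-25.8 -25.8 -26.3 -26.3 -25.8] [-24.3 -24.3 -24.6 -25.8 -25.7 -25.5]
scene [-25.8 -25.8 -26.3 -25.8 -26.3] [-24.3 -24.4 -24.5 -25.8 -25.8 -25.5]
[-2.12020382 -5.08040847 10.93894787]
10.4 [544.73296671 217.33143797  72.56973677] [-2.12020382 -5.08040847 10.93894787]
travel 85.01850850210057 expect edge -26.18149149789943
[-2.12020382 -5.08040847 10.93894787]
```

Emit:
move_arm([
  [0,0,0,0,-0.08,0,0],
  [0,0,0,0,-0.13,0,0],
  [0,0,0,0,-0.13,0,0],
])

```text
clock: 10.7
eef_pos: [544.5, 218.5, 72.5]
tcp_rot: [0.997, 0.073, 0.0, 0.0]
force: [-2.8, -5.4, 11.4]
grip_width: 0.4
```

```bash
python3 edge.py scene scene
```

```text
10.7 [544.54493677 218.47191184  72.53455991] [-2.76350699 -5.40410237 11.44902729]
travel 86.17432905561593 expect edge -25.025670944384075
scene [-24.5 -25.  -24.5 -25.  -25. ] [-24.3 -24.4 -24.6 -25.8 -25.8 -25.5]
scene [-24.5 -25.  -24.5 -25.  -24.5] [-24.4 -24.3 -24.6 -25.8 -25.7 -25.5]
[-1.83439846 -5.37065889 10.29454747]
```

Emit:
move_arm([
  [0,0,0,0,0,-0.1,0],
  [0,0,0,0,0,-0.3,0],
  [0,0,0,0,0,-2,0],
  [0,0,0,0,0,-6,0],
  [0,0,0,0,0,-10,0],
])

```text
clock: 11.3
eef_pos: [543.6, 219.0, 172.2]
tcp_rot: [0.997, 0.073, -0.001, 0.0]
force: [0.1, -0.6, -0.5]
grip_width: 0.4
```

Emit:
move_arm([
  [0,0,0,-0.4,4.4,0,50],
  [0,0,0,-0.9,8.8,0,80],
  [0,0,0,-1.3,13.2,0,100],
  [0,0,0,-1.7,17.6,0,100],
  [0,0,0,-2.2,22,0,100],
])

```text
clock: 11.8
eef_pos: [554.3, -3.4, 171.6]
tcp_rot: [0.997, 0.073, -0.0, -0.0]
force: [0.5, -0.9, -0.5]
grip_width: 37.2
```

Emit:
move_arm([
  [0,0,0,-0.4,4.4,0,100],
  [0,0,0,-0.9,8.8,0,100],
  [0,0,0,-1.3,13.2,0,100],
  [0,0,0,-1.7,17.6,0,100],
  [0,0,0,-2.2,22,0,100],
])

```text
clock: 12.3
eef_pos: [564.7, -224.3, 171.5]
tcp_rot: [0.997, 0.073, -0.0, -0.0]
force: [-0.2, 0.2, -0.4]
grip_width: 76.7
```

```bash
python3 - <<'E'
from h import *
from edge import meas
A=snap('top','top3.png');B=snap('scene','scene3.png'); s=sense(); print(s['clock'],s['eef_pos'],s['grip_width'],tool([565,-224,33]))
for im in (A,B): print(*meas(im,-25,(-66,-54,-42,-30,0,30,42,54,66)))
a=cv2.imread('pics/top3.png')[160:250,220:325]; b=cv2.imread('pics/scene3.png')[135:235,295:410]
r=lambda x,f:cv2.resize(x,None,fx=f,fy=f,interpolation=cv2.INTER_CUBIC)
a=r(a,3.8)[:342];b=r(b,3.4);h=max(len(a),len(b));p=lambda x:cv2.copyMakeBorder(x,0,h-len(x),0,0,0)
cv2.imwrite('pics/c3.png',np.hstack([p(a),p(b)]))
E
```

```text
12.4 [ 564.23876928 -227.02965903  171.05340469] 85.28083371786607 [ 0.12599032 -0.29124891 13.8052276 ]
[-26.  -25.5 -25.5 -25.  -25.5 -25.  -26.5 -26.  -26.5] [-24.9 -24.7 -25.2 -26.8 -26.2 -26. ]
[-24.5 -25.  -25.  -24.5 -25.  -25.  -25.5 -25.5 -26. ] [-24.5 -24.5 -24.5 -25.7 -25.7 -25.4]
```

View pics/c3.png

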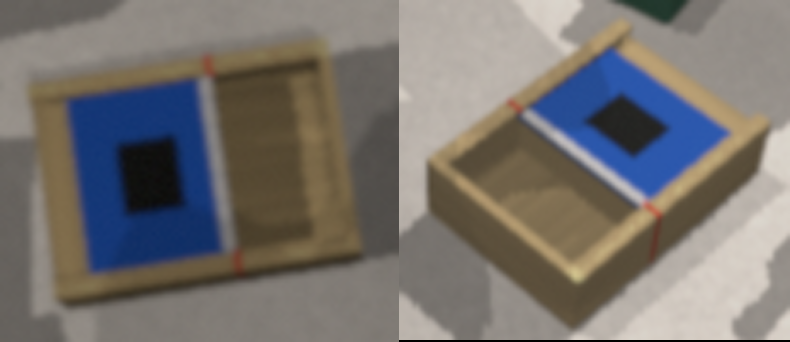

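After release the white edge sits on the red line in both views. In the top crop it runs (205,75)–(230,250), meeting the red marks at (208,65) and (237,261). Both cameras put it within 0.2 mm of the line. Descending on the green tin.

Emit:
move_arm([
  [0,0,0,0.1,-0.1,2,100],
  [0,0,0,0.1,-0.2,5,100],
  [0,0,0,0.1,-0.2,8,100],
  [0,0,0,0.1,-0.2,11,100],
  [0,0,0,0.1,-0.2,13,100],
])

```text
clock: 12.9
eef_pos: [564.8, -219.4, 39.4]
tcp_rot: [0.997, 0.073, -0.001, -0.001]
force: [-0.1, 0.7, -1.2]
grip_width: 93.9
```

Emit:
move_arm([
  [0,0,0,0,0,0.5,100],
  [0,0,0,0,0,0.7,100],
  [0,0,0,0,0,0.7,100],
])

```text
clock: 13.2
eef_pos: [566.0, -220.5, 35.7]
tcp_rot: [0.997, 0.073, 0.001, 0.0]
force: [0.0, 0.5, 0.2]
grip_width: 94.1
```

```bash
python3 - <<'E'
from h import *
B=snap('scene','scene4.png'); s=sense(); print(s['clock'],s['eef_pos'],s['force'],s['grip_width'],s['joints'])
b=cv2.imread('pics/scene4.png')[180:300,170:310]
cv2.imwrite('pics/c4.png',cv2.resize(b,None,fx=4,fy=4,interpolation=cv2.INTER_CUBIC))
E
```

```text
13.25 [ 566.14621433 -220.62205253   35.94068747] [-0.37291686 -1.24541205  0.51219778] 93.93594839686 [-4.31879601e-01  6.17708587e-01  1.50215790e+00  5.36184299e-05
  1.02001000e+00  9.92212259e-01]
```

View pics/c4.png

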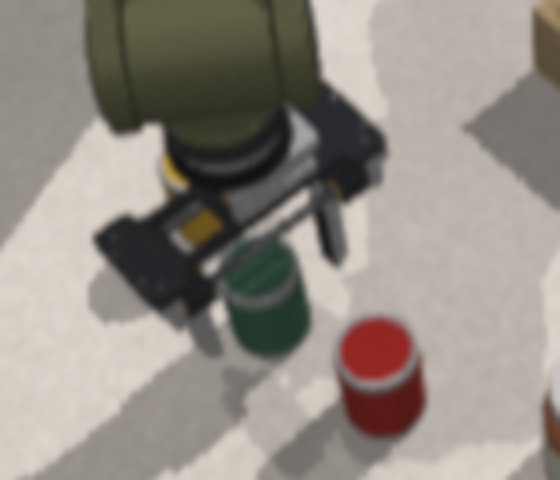

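The green tin stands between the open fingers. I'll centre by 3 mm and close.

Emit:
move_arm([
  [0,0,0,0,0.3,0,100],
  [0,0,0,0,0.3,0,60],
  [0,0,0,0,0.3,0,50],
  [0,0,0,0,0.3,0,45],
  [0,0,0,0,0.3,0,40],
])

```text
clock: 13.75
eef_pos: [566.0, -223.5, 34.8]
tcp_rot: [0.997, 0.073, 0.0, 0.0]
force: [-0.5, 0.4, 0.6]
grip_width: 65.1
```

Emit:
move_arm([
  [0,0,0,0,0,0,30],
  [0,0,0,0,0,0,30],
  [0,0,0,0,0,0,30],
  [0,0,0,0,0,0,30],
])

```text
clock: 14.15
eef_pos: [566.0, -223.5, 34.8]
tcp_rot: [0.997, 0.073, 0.0, 0.0]
force: [-0.7, -0.8, 0.6]
grip_width: 53.5
```

Emit:
move_arm([
  [0,0,0,0,0,-0.5,30],
  [0,0,0,0,0,-1.5,30],
  [0,0,0,0,0,-3,30],
])

```text
clock: 14.45
eef_pos: [565.6, -223.3, 65.2]
tcp_rot: [0.997, 0.073, -0.001, -0.0]
force: [-0.4, 0.1, -2.5]
grip_width: 53.8
```

```bash
python3 - <<'E'
from h import *
snap('scene');s=sense(); print(s['clock'],s['eef_pos'],s['force'],s['grip_width'])
a=1.718-0.007; c=np.array([551.3,185.9])-70*np.array([np.cos(a),np.sin(a)]); print(c,tool([*c,180]))
E
```

```text
14.5 [ 566.99894372 -223.93118529   68.54493283] [ 0.62661456 -0.9901918   1.03390291] 53.361176139083184
[561.08213545 116.58687119] [  4.4198127  -33.75305052 -11.19351196]
```

Emit:
move_arm([
  [0,0,0,0,0,-4,30],
  [0,0,0,0,0,-8,30],
  [0,0,0,0,-3,-11,30],
  [0,0,0,0,-7.5,-11,30],
  [0,0,0,0,-12,-11,30],
])

```text
clock: 15.0
eef_pos: [548.4, -103.8, 176.5]
tcp_rot: [0.997, 0.073, 0.001, 0.0]
force: [1.3, 1.3, -2.4]
grip_width: 53.6
```

Emit:
move_arm([
  [0,0,-8,0.9,-4.4,0,30],
  [0,0,-16,1.8,-8.7,0,30],
  [0,0,-24,2.7,-13,0,30],
  [0,0,-32,3.5,-17.4,0,30],
  [0,0,-40,4.4,-21.8,0,30],
])

```text
clock: 15.5
eef_pos: [560.0, 119.1, 175.8]
tcp_rot: [0.911, 0.412, 0.001, 0.0]
force: [2.0, 0.3, -1.4]
grip_width: 53.5
```

Emit:
move_arm([
  [0,0,-8,0,0,0,30],
  [0,0,-16,0,0,0,30],
  [0,0,-24,0,0,0,30],
  [0,0,-32,0,0,0,30],
  [0,0,-40,0,0,0,30],
])

```text
clock: 16.0
eef_pos: [560.2, 117.4, 175.6]
tcp_rot: [0.715, 0.699, 0.0, 0.0]
force: [0.5, 0.1, -2.2]
grip_width: 53.7
```

Emit:
move_arm([
  [0,0,-5,0,0,0,30],
  [0,0,-10,0,0,0,30],
  [0,0,-10,0,0,0,30],
  [0,0,-10,0,0,0,30],
])

```text
clock: 16.4
eef_pos: [560.2, 117.3, 175.3]
tcp_rot: [0.654, 0.756, 0.0, 0.0]
force: [-0.2, 0.4, -2.5]
grip_width: 53.9
```

```bash
python3 - <<'E'
from h import *
B=snap('scene','scene5.png');s=sense(); print(s['clock'],s['eef_pos'],s['force'],s['grip_width'],s['joints'],np.degrees(np.arctan2(*R.from_quat(s['tcp_rot']).as_matrix()[1::-1,0])))
print(tool([561.1,116.6,90]))
A=snap('top','top5.png')
cv2.imwrite('pics/c5.png',cv2.resize(cv2.imread('pics/scene5.png')[90:240,270:430],None,fx=3.8,fy=3.8,interpolation=cv2.INTER_CUBIC))
E
```

```text
16.45 [560.19096566 117.31300422 175.12980036] [ 0.35934985 -0.65894326 -2.34082635] 53.99449467916976 [ 1.42455566e-01  3.81800106e-01  1.50293168e+00 -3.21006532e-05
  1.25640444e+00 -1.70876182e-03] 98.26057551937362
[-0.08335469  0.07583111  8.51301814]
```

View pics/c5.png

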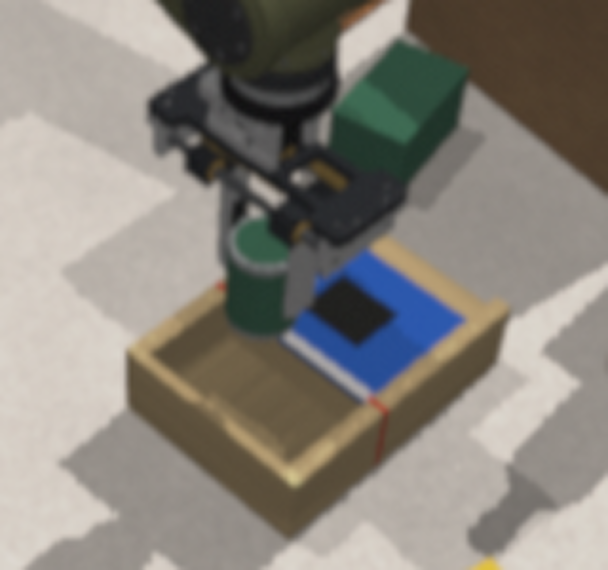

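The tin is held upright above the opened bay. Lowering it.

Emit:
move_arm([
  [0,0,0,-0.1,0.1,3,30],
  [0,0,0,-0.1,0.1,6,30],
  [0,0,0,-0.1,0.1,9,30],
  [0,0,0,-0.1,0.1,11,30],
  [0,0,0,-0.1,0.1,12.3,30],
])

```text
clock: 17.0
eef_pos: [560.8, 116.3, 50.2]
tcp_rot: [0.654, 0.757, -0.001, -0.001]
force: [0.1, 0.9, -3.2]
grip_width: 53.7
```

Emit:
move_arm([
  [0,0,0,0,0,0.2,30],
  [0,0,0,0,0,0.4,30],
  [0,0,0,0,0,0.6,30],
  [0,0,0,0,0,0.6,30],
])

```text
clock: 17.4
eef_pos: [561.6, 116.5, 46.4]
tcp_rot: [0.653, 0.757, 0.0, 0.0]
force: [0.2, -0.2, -2.7]
grip_width: 53.6
```

```bash
python3 - <<'E'
from h import *
for i in range(3): snap('scene');s=sense(); print(s['clock'],s['eef_pos'],s['force'],s['grip_width'])
E
```

```text
17.45 [561.60516545 116.50213374  46.39978401] [ 0.15709077  0.95371425 -2.38708693] 53.43510345163287
17.5 [561.60772829 116.49912186  46.36588704] [-0.57985976 -0.28725961 -2.6001718 ] 53.39913348812391
17.55 [561.53556035 116.50617958  46.27664073] [-0.35572867  0.35325397 -2.58466407] 53.501125279444466
```

Weight reads about -2.5 N. Contact should come near z 40.8.

Emit:
move_arm([
  [0,0,0,0,0,0.1,30],
  [0,0,0,0,0,0.2,30],
  [0,0,0,0,0,0.3,30],
  [0,0,0,0,0,0.4,30],
  [0,0,0,0,0,0.4,30],
])

```text
clock: 18.05
eef_pos: [561.2, 116.4, 41.5]
tcp_rot: [0.653, 0.757, -0.0, -0.0]
force: [0.4, 0.4, -1.9]
grip_width: 53.5
```

Emit:
move_arm([
  [0,0,0,0,0,0.05,30],
  [0,0,0,0,0,0.05,30],
  [0,0,0,0,0,0.05,30],
])

```text
clock: 18.35
eef_pos: [561.3, 116.4, 41.3]
tcp_rot: [0.653, 0.757, 0.0, 0.0]
force: [0.3, -0.0, -1.9]
grip_width: 53.9
```

Emit:
move_arm([
  [0,0,0,0,0,0.05,30],
  [0,0,0,0,0,0.05,30],
  [0,0,0,0,0,0.05,30],
])

```text
clock: 18.65
eef_pos: [561.3, 116.5, 40.8]
tcp_rot: [0.653, 0.757, 0.0, 0.0]
force: [0.7, 0.1, -2.5]
grip_width: 53.8
```

Emit:
move_arm([
  [0,0,0,0,0,0.04,30],
  [0,0,0,0,0,0.04,30],
  [0,0,0,0,0,0.04,30],
])

```text
clock: 18.95
eef_pos: [561.4, 116.5, 40.8]
tcp_rot: [0.653, 0.757, 0.0, 0.0]
force: [-3.1, -0.9, 5.7]
grip_width: 53.6
```

Emit:
move_arm([
  [0,0,0,0,0,0.04,30],
  [0,0,0,0,0,0.04,30],
  [0,0,0,0,0,0.04,30],
])

```text
clock: 19.25
eef_pos: [561.4, 116.5, 40.7]
tcp_rot: [0.653, 0.757, 0.0, 0.0]
force: [-6.2, -0.2, 10.0]
grip_width: 53.5
```

Emit:
move_arm([
  [0,0,0,0,0,0.04,30],
  [0,0,0,0,0,0.04,30],
  [0,0,0,0,0,0.04,30],
])

```text
clock: 19.55
eef_pos: [561.4, 116.5, 40.7]
tcp_rot: [0.653, 0.757, 0.0, 0.0]
force: [-7.0, -2.0, 15.4]
grip_width: 53.9
```

The tin is on the floor. I'll ease off the excess force, open partway, and rise straight up.

Emit:
move_arm([
  [0,0,0,0,0,-0.09,30],
  [0,0,0,0,0,-0.09,30],
  [0,0,0,0,0,-0.09,62],
  [0,0,0,0,0,-0.09,70],
  [0,0,0,0,0,-0.09,75],
])

```text
clock: 20.05
eef_pos: [561.3, 116.5, 40.3]
tcp_rot: [0.653, 0.757, 0.0, 0.0]
force: [0.1, -0.5, -0.5]
grip_width: 69.1
```

Emit:
move_arm([
  [0,0,0,0,0,0,78],
  [0,0,0,0,0,0,78],
  [0,0,0,0,0,0,78],
])

```text
clock: 20.35
eef_pos: [561.3, 116.5, 40.4]
tcp_rot: [0.653, 0.757, 0.0, -0.0]
force: [0.1, 0.3, 0.1]
grip_width: 73.5
```

Emit:
move_arm([
  [0,0,0,0,0,-1,78],
  [0,0,0,0,0,-3,78],
  [0,0,0,0,0,-6,78],
  [0,0,0,0,0,-10,78],
  [0,0,0,0,0,-14,78],
])

```text
clock: 20.85
eef_pos: [561.0, 116.4, 182.6]
tcp_rot: [0.653, 0.757, 0.0, -0.0]
force: [0.4, -0.6, 0.1]
grip_width: 73.4
```

Emit:
move_arm([
  [0,0,0,-4,0,0,78],
  [0,0,0,-8.5,0,0,78],
  [0,0,0,-13,0,0,78],
  [0,0,0,-17.5,0,0,78],
  [0,0,0,-22,0,0,78],
])

```text
clock: 21.35
eef_pos: [593.4, -103.0, 181.4]
tcp_rot: [0.653, 0.757, 0.0, 0.0]
force: [0.1, 0.5, 0.1]
grip_width: 73.2
```

Emit:
move_arm([
  [0,0,0,0,0,0,78],
  [0,0,0,0,0,0,78],
  [0,0,0,0,0,0,78],
  [0,0,0,0,0,0,78],
])

```text
clock: 21.75
eef_pos: [593.5, -100.0, 180.8]
tcp_rot: [0.653, 0.758, 0.0, 0.0]
force: [0.6, 0.2, -0.6]
grip_width: 73.2
```

```bash
python3 - <<'E'
from h import *
from edge import meas
A=snap('top','top6.png');B=snap('scene','scene6.png'); s=sense(); print(s['clock'],s['eef_pos'],s['grip_width'],s['force'])
for im in (A,B): print(*meas(im,-25,(-66,-54,-42,42,54,66)))
a=cv2.imread('pics/top6.png')[160:250,220:325]; b=cv2.imread('pics/scene6.png')[135:235,295:410]
r=lambda x,f:cv2.resize(x,None,fx=f,fy=f,interpolation=cv2.INTER_CUBIC)
a=r(a,3.8)[:342];b=r(b,3.4);h=max(len(a),len(b));p=lambda x:cv2.copyMakeBorder(x,0,h-len(x),0,0,0)
cv2.imwrite('pics/c6.png',np.hstack([p(a),p(b)]))
E
```

```text
21.85 [ 593.4737148  -100.18727887  180.67049624] 73.30434421283104 [-0.37826049 -0.04653324  0.30868464]
[-26.  -26.  -25.5 -26.  -27.5 -26.5] [-24.8 -24.7 -25.2 -26.8 -26.1 -25.9]
[-24.5 -24.5 -25.  -25.5 -26.  -26. ] [-24.5 -24.4 -24.5 -25.7 -25.6 -25. ]
```

View pics/c6.png

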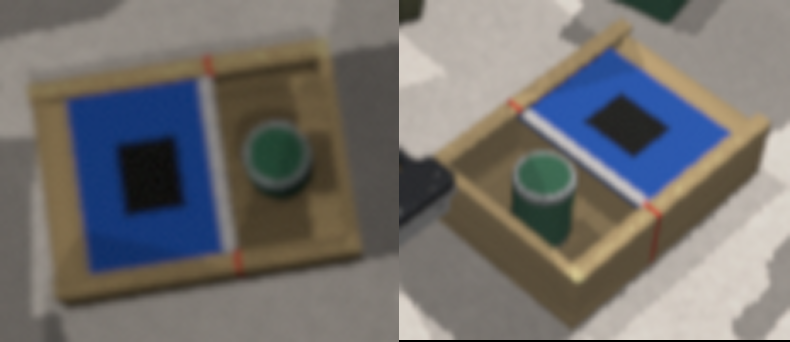

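The tin stands upright in the bay, with its lid at top crop (277,155) and clear of the walls and the cover. The edge is still on the line, so I'm handing the job in.

```bash
python3 -c "
from station import job_done; print(job_done())"
```

```text
the job is handed in; nothing more can be done
None
```

The job is done and handed in at about 22 s on the robot's clock, well under the 72 s limit.

- **Cover:** I pressed the rubber patch with the shut fingers and slid the cover about 86 mm, until its white edge met the red line, then let go. Force readings were about 10–12 N during the slide, with a highest reading of 12.6 N downward. I did not sample between readings.
- **Cover position:** Right after release, both cameras put the edge within about 0.2 mm of the line. In the final pictures the scene camera still agreed. The top camera read about 0.7 mm short of the line, on a half-millimetre grid with one outlying sample, and the cover looked unmoved.
- **Tin:** I gripped the green tin and lowered it slowly to the bay floor. The reading went from about −2.5 N hanging to about +15 N on the floor, a little firmer than needed. I eased off before opening the fingers and rose straight up. The final pictures show it upright and clear of the walls and the cover.
- **Everything else:** The readings show no other contact and the arm was clear at hand-in. I did not re-measure the other objects afterwards.

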